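# Hook the stock tote forward and fetch the hardener

## Robot

A 6-joint arm with a two-finger parallel gripper is mounted at the origin on the work surface. World frame = base frame: x ahead of the robot, y to its left, z up, the work surface at z = 0. Lengths are in mm, angles in rad, forces in N, time in s.
With the tool pointing down it reaches from about 350 to 850 mm from the base axis. Payload 8.1 kg.
Tool frame: the origin (TCP) lies at the very end of the fingers, on their centre line; the grasp point (between the pads) lies 19 mm behind it (ctrl.hold_point_z is the distance from the TCP to the grasp point, in mm); z points along the fingers, y is the line along which they close (so a half turn about z gives the same grasp; the last joint's range is limited). The gripper opens to 85 mm and grips with 20 to 120 N. Pads are 22 mm wide; open, the fingers measure 114 mm over their backs; the gripper's body (76 mm by 85 mm) begins 54 mm behind the grasp point. The pads swing forward as they close: fully open they stand 13 mm farther back than shut.
Start: joints at [-1.4, 0.13, 1.488, -0, 1.523, -0.085], TCP at [151.832, -580.476, 194.592] pointing down, gripper open.
Joint ranges: [-2.96, 2.96], [-0.89, 2.26], [0.02, 2.5], [-1.34, 4.48], [0, 2.73], [-2.66, 2.66]. Speed limits (rad/s): [2.39, 2.39, 2.79, 3.14, 3.14, 3.14].

## Interface

Orientations are given as a rotation vector (axis times angle).
In Python, from bench import monitor, viewer, ctrl gives the robot as it stands.
- The arm moves only by the tool move_arm, never from a script. Its argument "series" is a list of rows, each a list of 3 entries, a list of its own where there are three numbers: the turn, a rotation vector about the tool's x, y, z in units of 8 degrees (1.0 is 8 degrees), then the shift along the tool's x, y, z in units of 40 mm (1.0 is 40 mm), then the opening, from 0 (shut) to 1 (fully open). A call has exactly 8 rows; each row shifts and turns the commanded pose from where the row before left it, along the tool's axes as they then stand; what a row does not reach is not made up. A row lasts 1/10 s, in which the tool goes at most 50 mm and 8.59 degrees, less where a joint would pass 70% of its speed; a pose out of reach is approached as far as the arm can. A call is refused whole if a number of a shift passes 1 or a number of a turn 1, either way. A call with a gripper value outside its range is refused whole. The fingers move at their own pace and stop on an object; the grip force is fixed at half the most. Time passes only in rows, so rows that do not move let the fingers close, or fill a call up. It gives the time, the measured TCP pose, the force, the opening and the grip force at its end, in the units of the state.
- monitor.get_state(): the state, without advancing time (a new reading comes with each control period).
- viewer.grab_frame(name): name is "scene" or "top" or "wrist"; returns the picture (420x560x3 uint8, red, green, blue); there is no depth.
- viewer.camera_info(name): a dict with "camera_matrix" (3x3 intrinsics, pixels), "rvec" (rotation vector, rad) and "tvec" (3), from world to camera coordinates, as OpenCV has them. Camera axes: x right, y down, z forward; pixel columns grow to the right and rows downward; lengths in mm; the calibration is good to about 2 mm. A picture is of the moment at which its call begins: read the wrist's pose just before it. camera_info takes no time and is no camera call; for the wrist camera it gives the pose at the moment of the call.
- ctrl.close_job(): hands the job in; it is judged then, once.
The state is a dict: "t": time; "qpos": joint angles; "qd": joint speeds; "joint_efforts": joint torques, N m; "tool_pos": TCP position; "eef_rot": TCP orientation; "contact_force": force on the tool from outside, world axes, zero at the start; "wrist_torque": the same for the moment, N m; "gripper_width": opening from 0.0 (shut) to 1.0 (fully open); "finger_force": force on a finger pad.
Only numpy, scipy, OpenCV 4.12 (cv2) and the standard library are available. Lean on these libraries where they do the work, as an engineer would, in place of code of your own. Each camera call takes 0.05 s, during which the arm holds its last target. There are 200 camera calls.

## Task

With the pull hook held in the gripper, reach under the wire deck of the rack, hook the front lip of the blue tote and drag the tote forward until that lip is level with the front edge of the rack's lower deck (two centimetres either way is fine), pulling with the hook and not with the fingers. Lay the hook back on the black rubber mat, then lift the amber bottle with the red cap out of the tote and set it down upright, well on the round pan of the balance. Do not knock anything over, and leave the other things on the bench where they are.

Things in the scene. Friction and masses are not known exactly. Their poses are not given: they have to be found in the camera images.
- rack: fixed bench rack, 480 deep (own x), 320 wide; front faces own -x, roughly world +y. Origin on the bench under its centre. Solid grey lower deck, top 50 up. Chrome wire deck over the rear 300 only (starts 180 behind the front edge): underside 220 up, top 234, on blue 20 mm square posts at its corners, 148 either side of the middle; goods at its rear up to 325 up
- rack_front (a point): middle of the front edge of the rack's lower deck, on the deck's top; axes as the rack: x points in, to the back of the rack
- tote: loose blue open tote on the lower deck, front to own -x (rack's front). Body 200 (x) by 160 (y) by 75 high, walls and floor 4 thick; rim flange 6 thick stands 10 out beyond the walls all round its top. Origin under its centre. Empty 0.35 kg; slides on the deck with 3 to 9 N. It starts with its lip 30 to 70 inside the wire deck's front edge
- tote_lip (a point): middle of the outer edge of the tote's front rim, on its top (110 in front of the tote's origin, 75 up). The inner face of the front wall is 14 behind it; the bottles' nearest sides are 56 behind it, so the hook's tip has 42 to go down into
- hardener: loose amber bottle with red ribbed cap, standing in the front half of the tote, 80 behind the lip and 34 left or right of the middle. Body 48 in diameter to 72 up, shoulder tapering to the neck at 86, cap 32 in diameter from 88 to 114 up; 0.16 kg. Origin at the centre of its underside, z up
- hardener_cap (a point): centre of the amber bottle's red cap, 101 above the bottle's underside: the place to grip it
- resin: loose white bottle with blue cap, same size and mass, standing beside the amber one in the tote: leave it standing there
- jar: loose low jar, 56 in diameter, 60 high, in the middle of the rear half of the tote: leave it standing there
- hook: loose cranked pull hook on the mat, resting on handle and tip. Wooden handle 120 (own x) by 26 (y) by 28 high; origin under the handle's centre. A steel rod 7 in diameter leaves its +x end 14 up, rises to 46 up between x 88 and 118, runs level to x 250 and turns straight down to the tip, level with the handle's underside. 0.24 kg, centre of mass at about x 50
- hook_grip (a point): place to grip the handle, x = 40, 14 above its underside; the handle is 26 wide here, across own y
- hook_tip (a point): lower end of the hook's down-turned tip (x = 250, at the level of the handle's underside); the tip is 39 long below the rod and 7 in diameter
- mat: fixed black rubber tool mat, 380 long (own x) by 130 wide (own y), 3 thick; origin under its centre on the bench. The hook starts along it and belongs wholly on it
- balance: fixed white bench balance, 190 (own x) by 140, 33 high, round pan towards its +x end, display at its -x end; origin on the bench under its centre
- balance_pan (a point): centre of the top face of the balance's round steel pan, 116 in diameter, 42 above the bench
- cup: loose red mixing cup, 76 in diameter, 75 high, on the bench near the rack's far corner: leave alone
- tub: loose blue lidded tub, 140 in diameter, 126 high, on the bench at the left: leave alone
There are look-alikes about, which are no part of the job. What is meant by the jar is not green, and is the larger of those in its own colour.

How it is judged (in metres and radians):
On the way, in this order (a step that is already met when the one before it is completed fails the run):
1. the held hook, its tip down inside the tote behind the front lip, has dragged the tote at least 50 mm (contact force between the fingers and hook above 1 N and contact force between hook and tote above 0.2 N and x of hook_tip in the frame of tote between -0.098 and -0.03 m and z of hook_tip in the frame of tote below 0.07 m and distance of tote from where it was at the start of the episode above 0.05 m), for 0.1 s.
2. the tote's lip is level with the front edge of the lower deck within 25 mm (x of tote_lip in the frame of rack_front between -0.025 and 0.025 m and linear speed of tote below 0.02 m/s), for 0.2 s.
3. the hook lies on the mat, let go, while the amber bottle is still in the tote (x of hook_grip in the frame of mat between -0.19 and 0.19 m and y of hook_grip in the frame of mat between -0.065 and 0.065 m and x of hook_tip in the frame of mat between -0.19 and 0.19 m and y of hook_tip in the frame of mat between -0.065 and 0.065 m and z of hook_grip in the frame of mat below 0.03 m and linear speed of hook below 0.02 m/s and contact force between the fingers and hook below 0.1 N and horizontal distance between hardener and tote below 0.11 m), for 0.1 s.
At the end, for the whole second after the job is handed in: tote flat on the deck, lip within 25 mm of the deck's front edge; hook at rest, grip point and tip within the mat's outline; amber bottle upright, at rest on the pan, within 35 mm of its centre; white bottle and jar still standing in the tote; cup and tub within 30 mm of their starts (x of tote_lip in the frame of rack_front between -0.025 and 0.025 m and angle between tote's own z axis and vertical below 0.05 rad and x of hook_grip in the frame of mat between -0.19 and 0.19 m and y of hook_grip in the frame of mat between -0.065 and 0.065 m and x of hook_tip in the frame of mat between -0.19 and 0.19 m and y of hook_tip in the frame of mat between -0.065 and 0.065 m and z of hook_grip in the frame of mat below 0.03 m and linear speed of each of hook, hardener below 0.02 m/s and horizontal distance between hardener and balance_pan below 0.035 m and z of hardener in the frame of balance_pan between -0.005 and 0.005 m and angle between hardener's own z axis and vertical below 0.1 rad and angle between each of resin, jar's own z axis and vertical below 0.2 rad and horizontal distance between each of resin, jar and tote below 0.11 m and z of each of resin, jar in the frame of tote below 0.02 m and distance of each of cup, tub from where it was at the start of the episode below 0.03 m); the robot touches nothing.
It fails at once if the fingers push or pull the tote (over 4 N) before it is forward (contact force between the fingers and tote above 4 N and x of tote_lip in the frame of rack_front above 0.03 m).
It fails at once if a bottle or the jar is knocked over (angle between any of hardener, resin, jar's own z axis and vertical above 0.6 rad).
It fails at once if the amber bottle is let go more than 15 mm above the pan (horizontal distance between hardener and balance_pan below 0.08 m and z of hardener in the frame of balance_pan above 0.015 m and contact force between the fingers and hardener below 0.05 N).
It fails at once if the cup or the tub is tipped over or shoved more than 50 mm (distance of any of cup, tub from where it was at the start of the episode above 0.05 m or angle between any of cup, tub's own z axis and vertical above 0.6 rad).
It also fails if it takes over 67 s, if anything falls off the work surface, if the arm or the gripper's body presses on something with over 40 N, if the wrist force passes 120 N, or if a joint passes its speed limit or range.

## Working session

There is one attempt and no reset: what is moved stays moved. The work goes in short steps, Python scripts to look and compute and a tool call to move; the robot and the scene stay as the last step left them, time stands still between calls to the robot, and variables do not carry over. Pictures are saved under pics/ and viewed, at most 11 in all, crops included, and the job is handed in when it is done.

Besides the shell and the picture viewer there is one more tool, called after "Request:" as name([rows], argument=value, ...), one row to a line, values as JSON. move_arm: Moves the arm, as the interface text tells. Its arguments: {"type":"object","properties":{"series":{"type":"array"}},"required":["series"]}

```bash
mkdir -p pics
cat > h.py <<'E'
import numpy as np, cv2
from bench import monitor, viewer, ctrl
def cam(n):
    c=viewer.camera_info(n); K=np.array(c["camera_matrix"],float); R=cv2.Rodrigues(np.array(c["rvec"],float))[0]; t=np.array(c["tvec"],float).ravel()
    return K,R,t
def grab(n,f=None):
    c=cam(n); im=viewer.grab_frame(n)[:,:,::-1].copy()
    if f: cv2.imwrite("pics/"+f,im)
    return im,c
def ray(c,uv,z):
    K,R,t=c; o=-R.T@t; d=R.T@np.linalg.inv(K)@np.array([uv[0],uv[1],1.]); return o+d*(z-o[2])/d[2]
def proj(c,p):
    K,R,t=c; q=K@(R@np.array(p,float)+t); return q[:2]/q[2]
E
python3 - <<'E'
from h import *
a,c=grab("scene","s.png"); b,c2=grab("top","t.png"); grab("wrist","w.png")
for q in (c,c2): print(q[0].round(1).tolist(),(-q[1].T@q[2]).round(), q[1][2].round(2))
print(monitor.get_state())
E
```

```text
[[503.9, 0.0, 273.3], [0.0, 503.9, 210.8], [0.0, 0.0, 1.0]] [1288. -545. 1412.] [-0.45  0.33 -0.83]
[[461.3, 0.0, 277.9], [0.0, 461.3, 209.4], [0.0, 0.0, 1.0]] [ 342.   -7. 1730.] [ 0.14 -0.01 -0.99]
{'t': 0.15, 'qpos': array([-1.40042523e+00,  1.31036610e-01,  1.48903732e+00,  9.67099411e-06,
        1.52299052e+00, -8.53999890e-02]), 'qd': array([ 0.00119136, -0.00145556, -0.0027493 ,  0.00026741,  0.00172065,
       -0.00066286]), 'joint_efforts': array([-3.12886432e-04, -5.70063615e+01, -5.01158702e+01, -4.21007690e-04,
        9.62785474e-03, -3.24626376e-05]), 'tool_pos': array([ 151.73876112, -580.00063536,  193.75172115]), 'eef_rot': array([-3.11447895e+00, -4.00481730e-01,  8.29939530e-05]), 'contact_force': array([ 0.02364156, -0.48822305, -0.02325543]), 'wrist_torque': array([ 0.02463699, -0.01697857, -0.0420928 ]), 'finger_force': 0.0, 'gripper_width': 0.9996067022438202}
```

View pics/s.png

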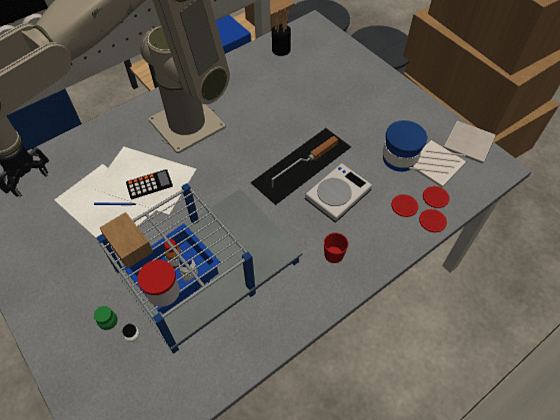

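View pics/t.png

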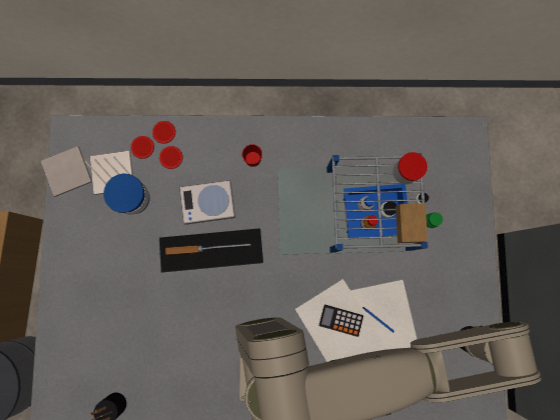

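The scene view shows the hook on the mat (handle ~320,148; tip ~273,183), balance (340,190), rack with tote under the wire deck and the red-capped bottle (~172,247). In the top view the red cap is at ~(372,222), the white bottle at (366,203) and the hook at 165–250,247. I'll enlarge both regions.

Run:
```python
from h import *
t=cv2.imread("pics/t.png"); s=cv2.imread("pics/s.png")
A=cv2.resize(t[140:270,270:450],None,fx=4.4,fy=4.4,interpolation=cv2.INTER_CUBIC); cv2.imwrite("pics/t1.png",A)
A=cv2.resize(t[170:280,150:275],None,fx=5,fy=5,interpolation=cv2.INTER_CUBIC); cv2.imwrite("pics/t2.png",A)
c=cam("top"); cs=cam("scene")
hsv=cv2.cvtColor(t,cv2.COLOR_BGR2HSV)
def blobs(m,name,z,amin=15):
    n,l,st,ce=cv2.connectedComponentsWithStats(m.astype(np.uint8))
    for i in range(1,n):
        if st[i,4]>=amin: print(name,st[i].tolist(),ce[i].round(1).tolist(),ray(c,ce[i],z).round(1).tolist())
H,S,V=cv2.split(hsv)
blobs(((H<6)|(H>174))&(S>150)&(V>70),"red",151)
blobs((H>5)&(H<20)&(S>120)&(V>60),"orange/wood",20)
m=np.zeros_like(H);m[222:280,150:272]=1
mm=(V<45)&(m>0)
x=cv2.findContours(cv2.morphologyEx(mm.astype(np.uint8),cv2.MORPH_CLOSE,np.ones((9,9))),cv2.RETR_EXTERNAL,cv2.CHAIN_APPROX_NONE)[0]
x=max(x,key=cv2.contourArea); r=cv2.minAreaRect(x); print("mat",r); print([ray(c,p,3).round(1).tolist() for p in cv2.boxPoints(r)])
m=np.zeros_like(H);m[175:228,175:240]=1
x=cv2.findContours(cv2.morphologyEx((((V>120)&(S<60)&(m>0))).astype(np.uint8),cv2.MORPH_CLOSE,np.ones((9,9))),cv2.RETR_EXTERNAL,cv2.CHAIN_APPROX_NONE)[0]
x=max(x,key=cv2.contourArea); r=cv2.minAreaRect(x); print("bal",r,[ray(c,p,33).round(1).tolist() for p in cv2.boxPoints(r)])
```

```text
red [153, 121, 23, 22, 399] [163.5, 131.6] [835.7, 374.7, 151.0]
red [131, 136, 23, 22, 407] [142.0, 146.7] [780.8, 448.0, 151.0]
red [242, 144, 20, 21, 214] [253.1, 156.3] [747.2, 58.4, 151.0]
red [159, 146, 24, 23, 412] [170.6, 157.0] [744.0, 346.9, 151.0]
red [398, 152, 29, 29, 635] [412.3, 165.9] [714.0, -501.0, 151.0]
red [369, 215, 8, 4, 21] [372.1, 217.0] [532.9, -354.1, 151.0]
red [368, 220, 9, 5, 40] [372.2, 221.8] [516.4, -353.9, 151.0]
orange/wood [396, 204, 31, 38, 1076] [411.2, 222.7] [527.8, -528.6, 20.0]
orange/wood [0, 211, 9, 55, 267] [2.6, 229.7] [500.6, 985.6, 20.0]
orange/wood [364, 220, 12, 8, 46] [368.0, 224.1] [522.2, -366.5, 20.0]
orange/wood [165, 246, 34, 9, 227] [181.1, 249.6] [427.3, 326.8, 20.0]
orange/wood [333, 325, 25, 10, 90] [345.2, 329.3] [139.6, -273.5, 20.0]
orange/wood [91, 407, 15, 8, 33] [98.2, 410.2] [-135.3, 601.7, 20.0]
mat ((210.43968200683594, 249.84817504882812), (34.33461380004883, 101.43647003173828), 84.70991516113281)
[[473.6, 416.2, 3.0], [508.8, 39.4, 3.0], [381.2, 27.0, 3.0], [347.1, 400.2, 3.0]]
bal ((206.15940856933594, 201.44541931152344), (36.34502029418945, 51.08127212524414), 82.40535736083984) [[660.2, 340.7, 33.0], [686.2, 152.6, 33.0], [550.4, 133.0, 33.0], [525.2, 319.2, 33.0]]
```

View pics/t1.png

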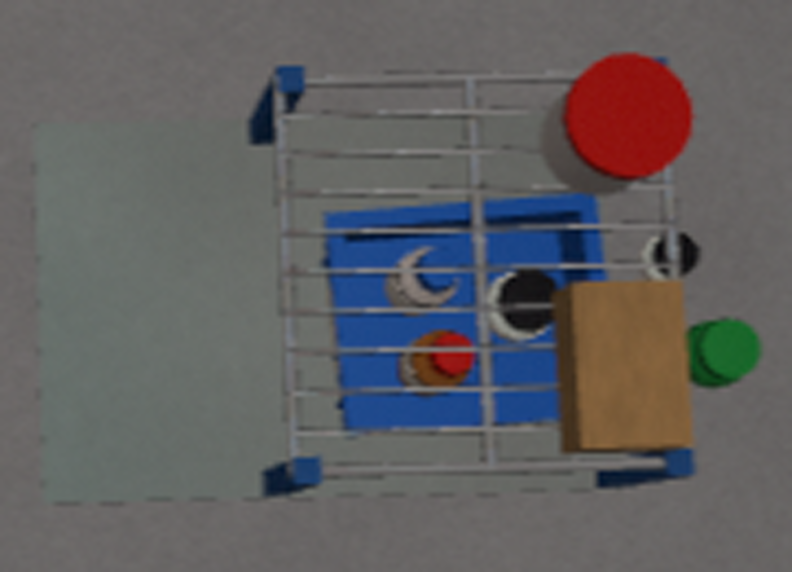

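View pics/t2.png

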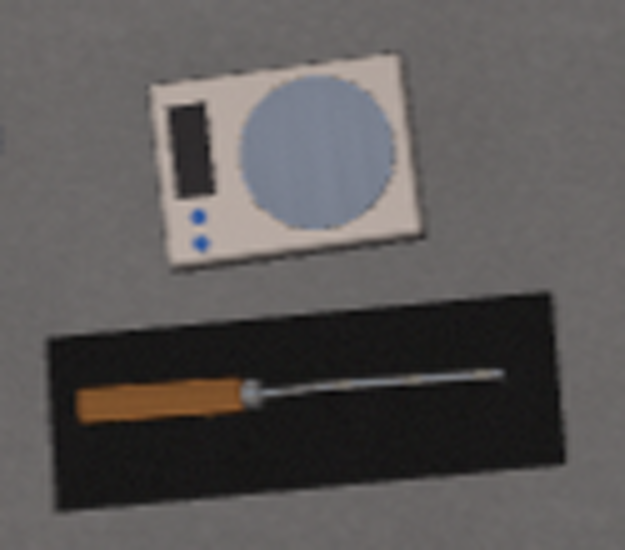

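Candidates: red cap (372,220) in the top view sits on an amber body inside the tote. The others are loose red discs (163,131), (142,147), (171,157), the red cup (253,156) and a red-lidded tub on the wire deck (412,166). Only the first fits, and the enlarged crop confirms it. The white bottle is at (366,203) and the dark jar at (388,208). The crops also give the deck front corners (278.4,168.4) and (279.8,254.3), the lip corners (343.9,188.6) and (348.4,237.7), and the hook from (165.5,251) to (250.3,245).

Run:
```python
from h import *
c=cam("top"); f=lambda x,y,ox,oy,k:(x/k+ox-.5+.5/k,y/k+oy-.5+.5/k)
A=lambda x,y,z:ray(c,f(x,y,270,140,4.4),z)
B=lambda x,y,z:ray(c,f(x,y,150,170,5),z)
for n,p in dict(deckL=A(37,125,50),deckR=A(43,503,50),lipL=A(325,214,125),lipR=A(345,430,125),toteBackL=A(596,195,125),cap=A(452,353,168),pan=B(318,152,42),h0=B(77,404,31),h0b=B(77,404,17),h1=B(243,394,31),tip=B(502,375,49),rodstart=B(262,393,17)).items(): print(n,p.round(1))
d=B(502,375,49)-B(160,399,31); print("hook dir deg",np.degrees(np.arctan2(d[1],d[0])))
# scene cross-check points
cs=cam("scene")
for n,p in dict(lipmid=(A(325,214,125)+A(345,430,125))/2,tip=B(502,375,49),deckR=A(43,503,50),deckL=A(37,125,50),pan=B(318,152,42)).items(): print(n,proj(cs,p).round(1))
```

```text
deckL [728.7 -30.3  50. ]
deckR [410.2 -35.   50. ]
lipL [ 638.7 -261.   125. ]
lipR [ 464.7 -273.3  125. ]
toteBackL [ 654.6 -480.5  125. ]
cap [ 521.3 -350.7  168. ]
pan [609.2 209.3  42. ]
h0 [423.9 383.4  31. ]
h0b [424.6 386.7  17. ]
h1 [431.2 262.4  31. ]
tip [444.   71.9  49. ]
rodstart [432.7 250.6  17. ]
hook dir deg -86.2480851950863
lipmid [201.6 242.1]
tip [271.2 179.1]
deckR [239.8 188. ]
deckL [300.7 253.1]
pan [333.6 191.3]
```

```bash
cat >> h.py <<'E'
from scipy.spatial.transform import Rotation as Ro
def yaw(R): return np.degrees(np.arctan2(R[1,0],R[0,0]))
def plan(wps,psi,step=40,g=1.0):
    "rows from the pose now through wps (world mm) to tool-down yaw psi (deg)"
    s=monitor.get_state(); p=np.array(s["tool_pos"]); R=Ro.from_rotvec(s["eef_rot"]).as_matrix()
    Rt=np.array([[np.cos(np.radians(psi)),np.sin(np.radians(psi)),0],[np.sin(np.radians(psi)),-np.cos(np.radians(psi)),0],[0,0,-1]]).T
    Rt=np.column_stack([[np.cos(np.radians(psi)),np.sin(np.radians(psi)),0],[np.sin(np.radians(psi)),-np.cos(np.radians(psi)),0],[0,0,-1]])
    print("t",round(s["t"],2),"at",p.round(1),"yaw",yaw(R).round(2),"w",round(float(s["gripper_width"]),3),"F",np.round(s["contact_force"],1)); pts=[]
    q=p
    for w in wps:
        w=np.array(w,float); n=max(1,int(np.ceil(np.linalg.norm(w-q)/step-.02))); pts+=[q+(w-q)*(i+1)/n for i in range(n)]; q=w
    q=p; i=0
    while i<len(pts) or np.linalg.norm(Ro.from_matrix(R.T@Rt).as_rotvec())>.002:
        w=pts[min(i,len(pts)-1)]; d=R.T@(w-q)/40; rv=np.degrees(Ro.from_matrix(R.T@Rt).as_rotvec())/8; m=np.abs(rv).max(); rv=rv/max(m,1)
        if i%8==0: print("--")
        print([(rv.round(2)+0).tolist(),(d.round(2)+0).tolist(),g]); R=R@Ro.from_rotvec(np.radians(rv*8)).as_matrix(); q=w; i+=1
E
python3 -c "
from h import *
plan([(310,-180,190),(350,0,180),(430.5,283,140)],93.8)"
```

```text
t 0.15 at [ 151.7 -580.   193.8] yaw 14.65 w 1.0 F [ 0.  -0.5 -0. ]
--
[[0.0, 0.0, -1.0], [0.58, -0.79, 0.01], 1.0]
[[0.0, 0.0, -1.0], [0.68, -0.7, 0.01], 1.0]
[[0.0, 0.0, -1.0], [0.77, -0.6, 0.01], 1.0]
[[0.0, 0.0, -1.0], [0.85, -0.49, 0.01], 1.0]
[[0.0, 0.0, -1.0], [0.91, -0.36, 0.01], 1.0]
[[0.0, 0.0, -1.0], [0.95, -0.23, 0.01], 1.0]
[[0.0, 0.0, -1.0], [0.97, -0.1, 0.01], 1.0]
[[0.0, 0.0, -1.0], [0.98, 0.04, 0.01], 1.0]
--
[[0.0, 0.0, -1.0], [0.96, 0.17, 0.01], 1.0]
[[0.0, 0.0, -0.89], [0.93, 0.31, 0.01], 1.0]
[[0.0, 0.0, 0.0], [0.88, 0.42, 0.01], 1.0]
[[0.0, 0.0, 0.0], [0.88, 0.26, 0.05], 1.0]
[[0.0, 0.0, 0.0], [0.88, 0.26, 0.05], 1.0]
[[0.0, 0.0, 0.0], [0.88, 0.26, 0.05], 1.0]
[[0.0, 0.0, 0.0], [0.88, 0.26, 0.05], 1.0]
[[0.0, 0.0, 0.0], [0.88, 0.26, 0.05], 1.0]
--
[[0.0, 0.0, 0.0], [0.87, 0.31, 0.12], 1.0]
[[0.0, 0.0, 0.0], [0.87, 0.31, 0.12], 1.0]
[[0.0, 0.0, 0.0], [0.87, 0.31, 0.12], 1.0]
[[0.0, 0.0, 0.0], [0.87, 0.31, 0.12], 1.0]
[[0.0, 0.0, 0.0], [0.87, 0.31, 0.12], 1.0]
[[0.0, 0.0, 0.0], [0.87, 0.31, 0.12], 1.0]
[[0.0, 0.0, 0.0], [0.87, 0.31, 0.12], 1.0]
[[0.0, 0.0, 0.0], [0.87, 0.31, 0.12], 1.0]
```

Request:
move_arm([
  [[0,0,-1],[0.58,-0.79,0],1],
  [[0,0,-1],[0.68,-0.7,0],1],
  [[0,0,-1],[0.77,-0.6,0],1],
  [[0,0,-1],[0.85,-0.49,0],1],
  [[0,0,-1],[0.91,-0.36,0],1],
  [[0,0,-1],[0.95,-0.23,0],1],
  [[0,0,-1],[0.97,-0.1,0],1],
  [[0,0,-1],[0.98,0.04,0],1],
])

```text
t: 0.95
tool_pos: [267.1, -287.8, 194.3]
eef_rot: [-2.425, -1.997, -0.0]
contact_force: [0.2, 0.7, 0.5]
gripper_width: 0.997
finger_force: 0.0
```

Request:
move_arm([
  [[0,0,-1],[0.96,0.17,0],1],
  [[0,0,-0.89],[0.93,0.31,0],1],
  [[0,0,0],[0.88,0.42,0],1],
  [[0,0,0],[0.88,0.26,0.05],1],
  [[0,0,0],[0.88,0.26,0.05],1],
  [[0,0,0],[0.88,0.26,0.05],1],
  [[0,0,0],[0.88,0.26,0.05],1],
  [[0,0,0],[0.88,0.26,0.05],1],
])

```text
t: 1.75
tool_pos: [350.4, 0.1, 184.5]
eef_rot: [2.147, 2.293, 0.0]
contact_force: [-0.0, -0.0, 0.0]
gripper_width: 0.998
finger_force: 0.0
```

```bash
python3 -c "
from h import *
plan([(430.5,283,140)],93.8,g=0.7)"
```

```text
t 1.75 at [3.504e+02 1.000e-01 1.845e+02] yaw 93.77 w 0.998 F [-0. -0.  0.]
--
[[0.0, 0.0, 0.0], [0.87, 0.31, 0.14], 0.7]
[[0.0, 0.0, 0.0], [0.87, 0.31, 0.14], 0.7]
[[0.0, 0.0, 0.0], [0.87, 0.31, 0.14], 0.7]
[[0.0, 0.0, 0.0], [0.87, 0.31, 0.14], 0.7]
[[0.0, 0.0, 0.0], [0.87, 0.31, 0.14], 0.7]
[[0.0, 0.0, 0.0], [0.87, 0.31, 0.14], 0.7]
[[0.0, 0.0, 0.0], [0.87, 0.31, 0.14], 0.7]
[[0.0, 0.0, 0.0], [0.87, 0.31, 0.14], 0.7]
```

Request:
move_arm([
  [[0,0,0],[0.87,0.31,0.14],0.7],
  [[0,0,0],[0.87,0.31,0.14],0.7],
  [[0,0,0],[0.87,0.31,0.14],0.7],
  [[0,0,0],[0.87,0.31,0.14],0.7],
  [[0,0,0],[0.87,0.31,0.14],0.7],
  [[0,0,0],[0.87,0.31,0.14],0.7],
  [[0,0,0],[0.87,0.31,0.14],0.7],
  [[0,0,0],[0.87,0.31,0.14],0.7],
])

```text
t: 2.55
tool_pos: [431.0, 284.5, 139.2]
eef_rot: [-2.147, -2.294, 0.001]
contact_force: [-0.2, -0.4, 0.7]
gripper_width: 0.702
finger_force: 0.0
```

```bash
python3 -c "
from h import *
im,c=grab('wrist','w2.png')
H,S,V=cv2.split(cv2.cvtColor(im,cv2.COLOR_BGR2HSV))
x=cv2.findContours(((H>4)&(H<22)&(S>100)&(V>60)).astype(np.uint8),cv2.RETR_EXTERNAL,cv2.CHAIN_APPROX_NONE)[0]
x=max(x,key=cv2.contourArea); r=cv2.minAreaRect(x); print(cv2.contourArea(x),[ray(c,p,31).round(1).tolist() for p in cv2.boxPoints(r)])
plan([(430.5,283,5)],93.8,step=30,g=0.7)"
```

```text
3992.0 [[408.8, 384.4, 31.0], [435.0, 386.2, 31.0], [444.8, 265.0, 31.0], [414.6, 263.0, 31.0]]
t 2.6 at [431.1 288.4 137.6] yaw 93.85 w 0.7 F [-5.  -0.2 -0.1]
--
[[-0.01, -0.01, 0.01], [-0.03, 0.0, 0.66], 0.7]
[[0.0, 0.0, 0.0], [-0.03, 0.0, 0.66], 0.7]
[[0.0, 0.0, 0.0], [-0.03, 0.0, 0.66], 0.7]
[[0.0, 0.0, 0.0], [-0.03, 0.0, 0.66], 0.7]
[[0.0, 0.0, 0.0], [-0.03, 0.0, 0.66], 0.7]
```

View pics/w2.png

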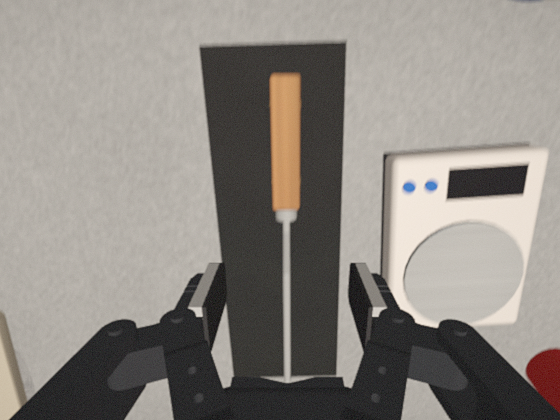

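The wrist view shows the handle from (285,75) to (286,212), centred between the open fingers. The hook axis agrees with the top view, with the grip point near (428.5,284).

Request:
move_arm([
  [[0,0,0],[-0.1,-0.06,0.5],0.7],
  [[0,0,0],[0,0,0.5],0.7],
  [[0,0,0],[0,0,0.5],0.7],
  [[0,0,0],[0,0,0.5],0.7],
  [[0,0,0],[0,0,0.4],0.7],
  [[0,0,0],[0,0,0],0.7],
  [[0,0,0],[0,0,0],0.7],
  [[0,0,0],[0,0,0],0.7],
])

```text
t: 3.4
tool_pos: [429.7, 279.2, 45.0]
eef_rot: [2.147, 2.293, 0.003]
contact_force: [0.5, 0.6, 0.1]
gripper_width: 0.7
finger_force: 0.0
```

```bash
python3 -c "
from h import *
plan([(428.6,284,5)],93.8,step=15,g=0.7)"
```

```text
t 3.4 at [429.7 279.2  45. ] yaw 93.77 w 0.7 F [0.5 0.6 0.1]
--
[[0.01, 0.0, 0.0], [0.04, -0.01, 0.33], 0.7]
[[0.0, 0.0, 0.0], [0.04, -0.01, 0.33], 0.7]
[[0.0, 0.0, 0.0], [0.04, -0.01, 0.33], 0.7]
```

Request:
move_arm([
  [[0,0,0],[0.12,-0.03,0.3],0.7],
  [[0,0,0],[0,0,0.3],0.7],
  [[0,0,0],[0,0,0.3],0.7],
  [[0,0,0],[0,0,0.1],0.7],
  [[0,0,0],[0,0,0],0.2],
  [[0,0,0],[0,0,0],0],
  [[0,0,0],[0,0,0],0],
  [[0,0,0],[0,0,0],0],
])

```text
t: 4.2
tool_pos: [428.0, 283.7, 4.4]
eef_rot: [2.147, 2.293, 0.002]
contact_force: [0.4, 0.2, 0.4]
gripper_width: 0.015
finger_force: 0.0
```

Request:
move_arm([
  [[0,0,0],[0,0,0],0],
  [[0,0,0],[0,0,0],0],
  [[0,0,0],[0,0,-0.4],0],
  [[0,0,0],[0,0,-0.6],0],
  [[0,0,0],[0,0,-1],0],
  [[0,0,0],[0,0,-1],0],
  [[0,0,0],[0,0,-1],0],
  [[0,0,0],[0,0,-0.6],0],
])

```text
t: 5.0
tool_pos: [428.6, 284.2, 191.9]
eef_rot: [2.146, 2.292, 0.007]
contact_force: [0.1, 0.7, -0.6]
gripper_width: -0.001
finger_force: 0.0
```

```bash
python3 -c "
from h import *
im,c=grab('wrist','w3.png')
s=monitor.get_state(); print(s['tool_pos'],ctrl.hold_point_z)
print(proj(c,s['tool_pos']),proj(c,(428.5,284,17)))
H,S,V=cv2.split(cv2.cvtColor(im,cv2.COLOR_BGR2HSV))
x=cv2.findContours(((H>4)&(H<22)&(S>100)&(V>60)).astype(np.uint8),cv2.RETR_EXTERNAL,cv2.CHAIN_APPROX_NONE)[0]
x=max(x,key=cv2.contourArea); r=cv2.minAreaRect(x); print(cv2.contourArea(x),r,[ray(c,p,31).round(1).tolist() for p in cv2.boxPoints(r)])
"
```

```text
[430.1461377  284.97039385 195.47263984] 18.700000000000003
[290.85479331 241.15490072] [286.91183796 174.12031549]
2861.0 ((286.0, 137.5), (117.0, 26.0), 90.0) [[408.3, 381.5, 31.0], [433.8, 383.2, 31.0], [443.1, 263.6, 31.0], [414.6, 261.7, 31.0]]
```

View pics/w3.png

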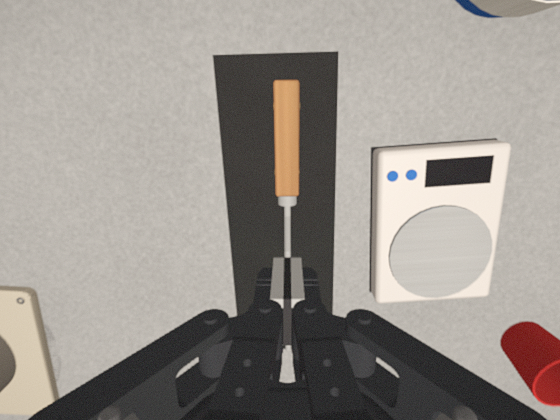

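The gripper shut on nothing, and the handle is still in the same place, with its wood at x 274–299, y 80–196. The fingertips appear at (288,258) against a projected TCP of (291,241). I'll check the gripper height in the scene view.

```bash
python3 -c "
from h import *
im,c=grab('scene')
s=monitor.get_state(); p=s['tool_pos']; R=Ro.from_rotvec(s['eef_rot']).as_matrix(); print(p)
u=proj(c,p); print('scene',u)
cw=cam('wrist')
for d in (0,10,20,30,40,50): print(d,proj(cw,p-R[:,2]*d).round(1), proj(c,p-R[:,2]*d).round(1))
x0,y0=int(u[0])-60,int(u[1])-60
cv2.imwrite('pics/s3.png',cv2.resize(im[y0:y0+110,x0:x0+120],None,fx=5,fy=5,interpolation=cv2.INTER_CUBIC)); print(x0,y0)
"
```

```text
[429.93967047 284.83988112 193.07448281]
scene [319.20084291 118.66633473]
0 [288.2 239.7] [319.2 118.7]
10 [288.2 247. ] [319.4 116.5]
20 [288.3 255.1] [319.6 114.3]
30 [288.3 264. ] [319.7 112.1]
40 [288.4 274.1] [319.9 109.9]
50 [288.5 285.4] [320.1 107.7]
259 58
```

View pics/s3.png

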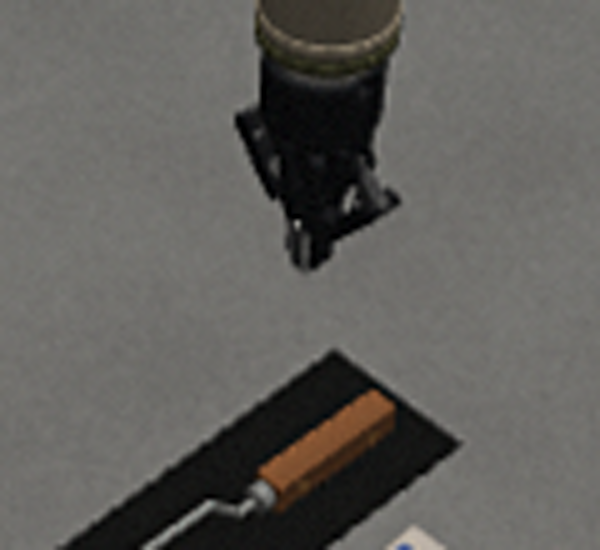

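The fingertips appear at about scene (320,112), while the reported TCP projects to (319.2,118.7). The real tips are therefore some 27–33 mm behind the reported TCP. They also passed just over the 31 mm handle top while reading z 4.4. I'll re-grasp about 28 mm lower, watching the force.

Request:
move_arm([
  [[0,0,0],[0,0,0.6],0.7],
  [[0,0,0],[0,0,1],0.7],
  [[0,0,0],[0,0,1],0.7],
  [[0,0,0],[0,0,1],0.7],
  [[0,0,0],[0.0,0.0,0.6],0.7],
  [[0,0,0],[0,0,0.3],0.7],
  [[0,0,0],[0,0,0.1],0.7],
  [[0,0,0],[0,0,0],0.7],
])

```text
t: 5.9
tool_pos: [427.6, 283.6, 4.1]
eef_rot: [2.147, 2.293, 0.0]
contact_force: [0.4, -0.7, 0.3]
gripper_width: 0.696
finger_force: 0.0
```

Request:
move_arm([
  [[0,0,0],[0,0,0.1],0.7],
  [[0,0,0],[0,0,0.1],0.7],
  [[0,0,0],[0,0,0.1],0.7],
  [[0,0,0],[0,0,0.1],0.7],
  [[0,0,0],[0,0,0.1],0.7],
  [[0,0,0],[0,0,0.1],0.7],
  [[0,0,0],[0,0,0],0.7],
  [[0,0,0],[0,0,0],0.7],
])

```text
t: 6.7
tool_pos: [427.3, 283.4, -20.4]
eef_rot: [-2.147, -2.293, 0.001]
contact_force: [-0.4, -0.3, -0.7]
gripper_width: 0.696
finger_force: 0.0
```

Request:
move_arm([
  [[0,0,0],[0,0,0.05],0.7],
  [[0,0,0],[0,0,0],0.4],
  [[0,0,0],[0,0,0],0.2],
  [[0,0,0],[0,0,0],0],
  [[0,0,0],[0,0,0],0],
  [[0,0,0],[0,0,0],0],
  [[0,0,0],[0,0,0],0],
  [[0,0,0],[0,0,0],0],
])

```text
t: 7.5
tool_pos: [427.9, 283.7, -21.7]
eef_rot: [2.147, 2.293, 0.001]
contact_force: [0.9, -1.0, 5.4]
gripper_width: 0.292
finger_force: 60.0
```

Gripped: opening 0.292 (about 25 mm) at 60 N. Lifting and carrying it to the front of the rack.

Request:
move_arm([
  [[0,0,0],[0,0,-0.2],0],
  [[0,0,0],[0,0,-0.4],0],
  [[0,0,0],[0,0,-0.7],0],
  [[0,0,0],[0,0,-0.9],0],
  [[0,0,0],[0,0,-0.7],0],
  [[0,0,0],[0,0,-0.4],0],
  [[0,0,0],[0,0,-0.2],0],
  [[0,0,0],[0,0,0],0],
])

```text
t: 8.3
tool_pos: [427.7, 283.7, 118.5]
eef_rot: [2.147, 2.293, 0.002]
contact_force: [-0.5, 0.8, -1.8]
gripper_width: 0.29
finger_force: 59.3
```

```bash
python3 -c "
from h import *
plan([(550.7,30,121)],90.8,step=35,g=0)"
```

```text
t 8.3 at [427.7 283.7 118.5] yaw 93.78 w 0.29 F [-0.5  0.8 -1.8]
--
[[0.01, 0.0, 0.37], [-0.73, 0.29, -0.01], 0]
[[0.0, 0.0, 0.0], [-0.71, 0.33, -0.01], 0]
[[0.0, 0.0, 0.0], [-0.71, 0.33, -0.01], 0]
[[0.0, 0.0, 0.0], [-0.71, 0.33, -0.01], 0]
[[0.0, 0.0, 0.0], [-0.71, 0.33, -0.01], 0]
[[0.0, 0.0, 0.0], [-0.71, 0.33, -0.01], 0]
[[0.0, 0.0, 0.0], [-0.71, 0.33, -0.01], 0]
[[0.0, 0.0, 0.0], [-0.71, 0.33, -0.01], 0]
--
[[0.0, 0.0, 0.0], [-0.71, 0.33, -0.01], 0]
```

Request:
move_arm([
  [[0,0,0.37],[-0.5,0.2,-0.01],0],
  [[0,0,0],[-0.9,0.41,-0.01],0],
  [[0,0,0],[-1,0.46,-0.01],0],
  [[0,0,0],[-1,0.46,-0.01],0],
  [[0,0,0],[-1,0.46,-0.01],0],
  [[0,0,0],[-1,0.46,-0.01],0],
  [[0,0,0],[-0.7,0.33,-0.01],0],
  [[0,0,0],[-0.31,0.14,-0.01],0],
])

```text
t: 9.1
tool_pos: [548.4, 26.5, 118.9]
eef_rot: [-2.207, -2.233, 0.004]
contact_force: [-0.3, 0.1, -2.6]
gripper_width: 0.292
finger_force: 59.3
```

Request:
move_arm([
  [[0,0,0],[0,0,0],0],
  [[0,0,0],[0,0,0],0],
  [[0,0,0],[0,0,0],0],
  [[0,0,0],[0,0,0],0],
  [[0,0,0],[0,0,0],0],
  [[0,0,0],[0,0,0],0],
  [[0,0,0],[0,0,0],0],
  [[0,0,0],[0,0,0],0],
])

```text
t: 9.9
tool_pos: [548.9, 29.4, 121.1]
eef_rot: [2.205, 2.237, 0.0]
contact_force: [-0.0, 0.1, -3.3]
gripper_width: 0.29
finger_force: 59.3
```

Run:
```python
from h import *
im,c=grab("top"); s,cs=grab("scene")
print(monitor.get_state()["tool_pos"])
st=(551,-180,145); u=proj(cs,st);u2=proj(c,(551,-180,190)); print(u,u2)
def crop(i,u,k=5,w=56): 
    x,y=int(u[0])-w//2-5,int(u[1])-w//2; print("org",x,y); return cv2.resize(i[y:y+w,x:x+w+20],None,fx=k,fy=k,interpolation=cv2.INTER_CUBIC)
cv2.imwrite("pics/c4.png",np.hstack([crop(im,u2),crop(s,u)]))
plan([(550.7,-87,121)],90.8,step=20,g=0)
```

```text
[548.9136422   29.26544442 121.08221448]
[225.22768426 223.12172635] [323.01832602 210.30153069]
org 290 182
org 192 195
t 10.0 at [548.9  29.3 121.1] yaw 90.82 w 0.286 F [ 0.7 -0.3 -2.4]
--
[[0.0, 0.0, 0.0], [-0.48, 0.0, 0.0], 0]
[[0.0, 0.0, 0.0], [-0.48, 0.0, 0.0], 0]
[[0.0, 0.0, 0.0], [-0.48, 0.0, 0.0], 0]
[[0.0, 0.0, 0.0], [-0.48, 0.0, 0.0], 0]
[[0.0, 0.0, 0.0], [-0.48, 0.0, 0.0], 0]
[[0.0, 0.0, 0.0], [-0.48, 0.0, 0.0], 0]
```

View pics/c4.png

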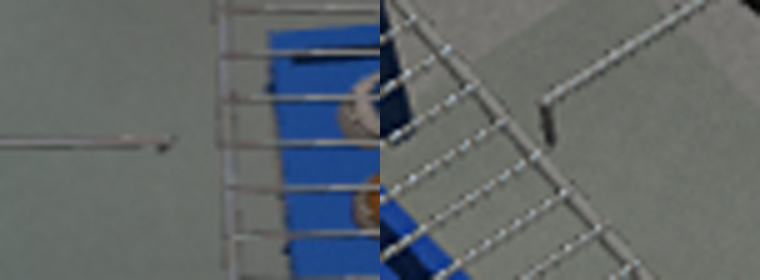

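Left crop: rod end at top pixel (323.6,209.6). Right crop: tip at scene pixel (226,223.2). Both give a tip near (552,-180,145), as predicted. Going in 117 mm under the wire deck.

Request:
move_arm([
  [[0,0,0],[-0.2,0,0],0],
  [[0,0,0],[-0.45,0,0],0],
  [[0,0,0],[-0.55,0.02,0],0],
  [[0,0,0],[-0.55,0.02,0],0],
  [[0,0,0],[-0.55,0.02,0],0],
  [[0,0,0],[-0.45,0,0],0],
  [[0,0,0],[-0.18,0,0],0],
  [[0,0,0],[0,0,0],0],
])

```text
t: 10.8
tool_pos: [552.8, -89.0, 120.9]
eef_rot: [-2.208, -2.235, 0.0]
contact_force: [0.2, 0.9, -2.5]
gripper_width: 0.291
finger_force: 59.3
```

Request:
move_arm([
  [[0,0,0],[0,0,0],0],
  [[0,0,0],[0,0,0.15],0],
  [[0,0,0],[0,0,0.25],0],
  [[0,0,0],[0,0,0.3],0],
  [[0,0,0],[0,0,0.3],0],
  [[0,0,0],[0,0,0.2],0],
  [[0,0,0],[0,0,0.15],0],
  [[0,0,0],[0,0,0],0],
])

```text
t: 11.6
tool_pos: [552.1, -87.7, 65.6]
eef_rot: [-2.204, -2.236, 0.002]
contact_force: [-0.2, -0.7, -2.4]
gripper_width: 0.288
finger_force: 59.3
```

Run:
```python
from h import *
im,c=grab("top"); s,cs=grab("scene")
p=monitor.get_state()["tool_pos"]; print(p)
t=(p[0]+3,p[1]-210,p[2]+24); u=proj(cs,t);u2=proj(c,(t[0],t[1],t[2]+46)); print(u,u2)
def crop(i,u,k=5,w=70): 
    x,y=int(u[0])-w//2,int(u[1])-w//2; print("org",x,y); return cv2.resize(i[y:y+w,x:x+w],None,fx=k,fy=k,interpolation=cv2.INTER_CUBIC)
cv2.imwrite("pics/c5.png",np.hstack([crop(im,u2),crop(s,u)]))
```

```text
[553.07025037 -87.97956073  67.09980025]
[195.17852102 254.29587146] [355.07363834 210.93560346]
org 320 175
org 160 219
```

View pics/c5.png

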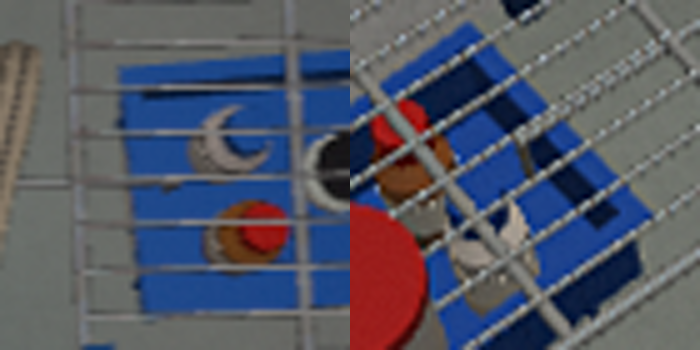

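The scene crop shows the tip (rod bend at crop (525,135), tip at (530,172)) down inside the tote behind its front wall, clear of both bottles. Dragging.

Request:
move_arm([
  [[0,0,0],[0.1,0,0],0],
  [[0,0,0],[0.2,0,0],0],
  [[0,0,0],[0.25,0,0],0],
  [[0,0,0],[0.3,0,0],0],
  [[0,0,0],[0.35,0,0],0],
  [[0,0,0],[0.4,0,0],0],
  [[0,0,0],[0.4,0,0],0],
  [[0,0,0],[0.4,0,0],0],
])

```text
t: 12.5
tool_pos: [551.7, 8.7, 67.3]
eef_rot: [2.205, 2.236, -0.001]
contact_force: [0.3, -4.9, -2.8]
gripper_width: 0.29
finger_force: 59.3
```

Request:
move_arm([
  [[0,0,0],[0.4,0,0],0],
  [[0,0,0],[0.4,0,0],0],
  [[0,0,0],[0.4,0,0],0],
  [[0,0,0],[0.4,0,0],0],
  [[0,0,0],[0.4,0,0],0],
  [[0,0,0],[0.3,0,0],0],
  [[0,0,0],[0.2,0,0],0],
  [[0,0,0],[0.1,0,0],0],
])

```text
t: 13.3
tool_pos: [550.0, 112.6, 67.0]
eef_rot: [2.204, 2.238, -0.001]
contact_force: [0.3, -5.2, -2.0]
gripper_width: 0.292
finger_force: 59.3
```

```bash
cat > lip.py <<'E'
from h import *
im,c=grab("top","lip.png"); s=monitor.get_state(); p=s["tool_pos"]; print(p,s["contact_force"])
H,S,V=cv2.split(cv2.cvtColor(im,cv2.COLOR_BGR2HSV))
m=((H>105)&(H<125)&(S>150)&(V>60)).astype(np.uint8); m[:165]=0; m[250:]=0; m[:,:262]=0; m[:,430:]=0
n,l,st,ce=cv2.connectedComponentsWithStats(m); print(st[1:][st[1:,4]>20].tolist())
for r in range(185,250,3):
    xs=np.where(m[r])[0]
    if len(xs): q=ray(c,(xs[0]-.5,r),125); print(r,xs[0],q[:2].round(1).tolist(),"in",round(float((q[:2]-[569.4,-32.6])@[.0148,-.9999]),1))
E
python3 lip.py
```

```text
[550.0066324  112.994916    67.03872801] [-0.15820272  0.0482513  -1.00861157]
[[336, 184, 17, 8, 84], [292, 186, 43, 54, 1564], [337, 193, 17, 8, 123], [342, 202, 13, 8, 79], [339, 211, 17, 8, 94], [338, 220, 19, 9, 134], [338, 230, 20, 6, 107], [421, 242, 6, 6, 30], [336, 244, 7, 6, 34]]
185 342 [650.4, -254.2] in 222.7
188 303 [639.4, -115.8] in 84.2
191 292 [628.5, -76.8] in 45.1
194 292 [617.8, -76.7] in 44.8
197 292 [607.1, -76.7] in 44.6
200 292 [596.4, -76.6] in 44.4
203 293 [585.7, -80.1] in 47.7
206 293 [575.0, -80.0] in 47.5
209 293 [564.3, -80.0] in 47.3
212 299 [553.7, -101.0] in 68.2
215 294 [543.1, -83.4] in 50.4
218 294 [532.5, -83.3] in 50.2
221 294 [521.9, -83.3] in 50.0
224 294 [511.4, -83.2] in 49.8
227 295 [500.8, -86.7] in 53.0
230 295 [490.3, -86.6] in 52.8
233 295 [479.8, -86.5] in 52.6
236 296 [469.3, -90.0] in 55.9
239 296 [458.9, -89.9] in 55.7
242 424 [448.5, -537.1] in 502.7
245 337 [438.0, -232.6] in 198.0
248 337 [427.6, -232.4] in 197.6
```

Request:
move_arm([
  [[0,0,0],[0.1,0,0],0],
  [[0,0,0],[0.2,0,0],0],
  [[0,0,0],[0.25,0,0],0],
  [[0,0,0],[0.25,0,0],0],
  [[0,0,0],[0.2,0,0],0],
  [[0,0,0],[0.13,0,0],0],
  [[0,0,0],[0.07,0,0],0],
  [[0,0,0],[0,0,0],0],
])

```text
t: 14.15
tool_pos: [549.4, 160.5, 67.0]
eef_rot: [-2.205, -2.237, -0.0]
contact_force: [-0.1, -1.6, -1.5]
gripper_width: 0.288
finger_force: 59.3
```

```bash
python3 lip.py
```

```text
[549.38463574 160.47781625  67.00529382] [-0.00355761 -0.8145097  -2.09020435]
[[278, 185, 57, 55, 2084], [337, 194, 3, 7, 21], [337, 203, 4, 7, 28], [338, 212, 4, 7, 28], [338, 221, 5, 7, 33], [338, 230, 6, 5, 29], [421, 242, 6, 6, 30], [336, 244, 7, 6, 34]]
185 331 [650.3, -215.1] in 183.7
188 292 [639.3, -76.8] in 45.3
191 278 [628.5, -27.3] in -4.4
194 278 [617.7, -27.3] in -4.6
197 279 [607.0, -30.8] in -1.2
200 279 [596.3, -30.8] in -1.4
203 279 [585.6, -30.8] in -1.5
206 279 [574.9, -30.8] in -1.7
209 280 [564.3, -34.3] in 1.6
212 286 [553.7, -55.4] in 22.5
215 280 [543.1, -34.3] in 1.3
218 280 [532.5, -34.3] in 1.1
221 281 [521.9, -37.8] in 4.5
224 281 [511.4, -37.7] in 4.3
227 281 [500.8, -37.7] in 4.1
230 281 [490.3, -37.7] in 3.9
233 282 [479.8, -41.2] in 7.3
236 282 [469.3, -41.2] in 7.1
239 282 [458.9, -41.1] in 6.9
242 424 [448.5, -537.1] in 502.7
245 337 [438.0, -232.6] in 198.0
248 337 [427.6, -232.4] in 197.6
```

Request:
move_arm([
  [[0,0,0],[-0.1,0,0],0],
  [[0,0,0],[-0.15,0,0],0],
  [[0,0,0],[0,0,0],0],
  [[0,0,0],[0,0,-0.2],0],
  [[0,0,0],[0,0,-0.5],0],
  [[0,0,0],[0,0,-0.6],0],
  [[0,0,0],[0,0,-0.5],0],
  [[0,0,0],[0,0,-0.2],0],
])

```text
t: 15.0
tool_pos: [551.2, 150.5, 150.4]
eef_rot: [2.204, 2.235, 0.006]
contact_force: [0.8, -1.3, -2.2]
gripper_width: 0.289
finger_force: 59.4
```

```bash
python3 -c "
from h import *
plan([(428,284,143)],93.8,step=25,g=0)"
```

```text
t 15.0 at [551.2 150.5 150.4] yaw 90.81 w 0.289 F [ 0.8 -1.3 -2.2]
--
[[0.03, -0.01, -0.37], [0.42, -0.38, 0.02], 0]
[[0.0, 0.0, 0.0], [0.44, -0.36, 0.02], 0]
[[0.0, 0.0, 0.0], [0.44, -0.36, 0.02], 0]
[[0.0, 0.0, 0.0], [0.44, -0.36, 0.02], 0]
[[0.0, 0.0, 0.0], [0.44, -0.36, 0.02], 0]
[[0.0, 0.0, 0.0], [0.44, -0.36, 0.02], 0]
[[0.0, 0.0, 0.0], [0.44, -0.36, 0.02], 0]
[[0.0, 0.0, 0.0], [0.44, -0.36, 0.02], 0]
```

Request:
move_arm([
  [[0,0,-0.37],[0.2,-0.18,0],0],
  [[0,0,0],[0.4,-0.33,0],0],
  [[0,0,0],[0.6,-0.49,0],0],
  [[0,0,0],[0.7,-0.57,0],0],
  [[0,0,0],[0.7,-0.57,0],0],
  [[0,0,0],[0.5,-0.42,0],0],
  [[0,0,0],[0.3,-0.25,0],0],
  [[0,0,0],[0.1,-0.08,0],0],
])

```text
t: 15.8
tool_pos: [424.4, 283.4, 146.9]
eef_rot: [-2.145, -2.295, 0.0]
contact_force: [0.2, -0.4, -2.1]
gripper_width: 0.293
finger_force: 59.3
```

Request:
move_arm([
  [[0,0,0],[0,0,0.3],0],
  [[0,0,0],[0,0,0.6],0],
  [[0,0,0],[0,0,0.9],0],
  [[0,0,0],[0,0,0.9],0],
  [[0,0,0],[0,0,0.6],0],
  [[0,0,0],[0,0,0.3],0],
  [[0,0,0],[0,0,0.1],0],
  [[0,0,0],[0,0,0],0],
])

```text
t: 16.6
tool_pos: [425.9, 282.2, -1.0]
eef_rot: [2.148, 2.293, -0.0]
contact_force: [-0.1, 0.6, -2.6]
gripper_width: 0.284
finger_force: 59.3
```

```bash
python3 -c "
from h import *
plan([(428,284,-21)],93.8,step=4,g=0)"
```

```text
t 16.6 at [425.9 282.2  -1. ] yaw 93.73 w 0.284 F [-0.1  0.6 -2.6]
--
[[0.0, 0.0, -0.01], [0.01, 0.01, 0.08], 0]
[[0.0, 0.0, 0.0], [0.01, 0.01, 0.08], 0]
[[0.0, 0.0, 0.0], [0.01, 0.01, 0.08], 0]
[[0.0, 0.0, 0.0], [0.01, 0.01, 0.08], 0]
[[0.0, 0.0, 0.0], [0.01, 0.01, 0.08], 0]
[[0.0, 0.0, 0.0], [0.01, 0.01, 0.08], 0]
```

Request:
move_arm([
  [[0,0,0],[0.02,0.03,0.1],0],
  [[0,0,0],[0,0,0.12],0],
  [[0,0,0],[0,0,0.12],0],
  [[0,0,0],[0,0,0.08],0],
  [[0,0,0],[0,0,0.05],0],
  [[0,0,0],[0,0,0.02],0],
  [[0,0,0],[0,0,0],0],
  [[0,0,0],[0,0,0],0],
])

```text
t: 17.4
tool_pos: [426.7, 283.5, -20.5]
eef_rot: [2.147, 2.293, 0.0]
contact_force: [-0.1, 0.2, -1.8]
gripper_width: 0.286
finger_force: 59.3
```

Request:
move_arm([
  [[0,0,0],[0,0,0],0.4],
  [[0,0,0],[0,0,0],0.7],
  [[0,0,0],[0,0,0],0.7],
  [[0,0,0],[0,0,0],0.7],
  [[0,0,0],[0,0,-0.3],0.7],
  [[0,0,0],[0,0,-0.8],0.7],
  [[0,0,0],[0,0,-1],0.7],
  [[0,0,0],[0,0,-1],0.7],
])

```text
t: 18.2
tool_pos: [426.1, 283.2, 105.3]
eef_rot: [-2.147, -2.293, 0.001]
contact_force: [-0.0, 0.7, -0.2]
gripper_width: 0.702
finger_force: 0.0
```

Run:
```python
from h import *
im,c=grab("wrist","w4.png")
H,S,V=cv2.split(cv2.cvtColor(im,cv2.COLOR_BGR2HSV))
x=cv2.findContours(((H>4)&(H<22)&(S>100)&(V>60)).astype(np.uint8),cv2.RETR_EXTERNAL,cv2.CHAIN_APPROX_NONE)[0]
x=max(x,key=cv2.contourArea); r=cv2.minAreaRect(x); print([ray(c,p,31).round(1).tolist() for p in cv2.boxPoints(r)])
# pan centre and caps from the top view
im,c=grab("top","t4.png"); H,S,V=cv2.split(cv2.cvtColor(im,cv2.COLOR_BGR2HSV))
def b(m,z,box,n,a=10):
    k=np.zeros_like(H); k[box[1]:box[3],box[0]:box[2]]=1
    nn,l,st,ce=cv2.connectedComponentsWithStats((m&(k>0)).astype(np.uint8))
    for i in range(1,nn):
        if st[i,4]>=a: print(n,st[i].tolist(),ce[i].round(1),ray(c,ce[i],z).round(1))
b(((H<8)|(H>172))&(S>150)&(V>70),168,(270,180,345,250),"redcap")
b((H>100)&(H<125)&(S>40)&(S<150)&(V>80),42,(178,175,240,228),"pan",100)
plan([(520,0,200)],30,g=.7)
```

```text
[[405.8, 381.1, 31.0], [431.9, 382.9, 31.0], [441.9, 263.4, 31.0], [411.5, 261.4, 31.0]]
redcap [299, 216, 10, 11, 75] [303.9 221.2] [ 516.5 -116.7  168. ]
t 18.3 at [430.8 285.7 111.4] yaw 93.78 w 0.699 F [1.7 0.  0.4]
--
[[0.01, -0.01, 1.0], [-0.91, 0.22, -0.28], 0.7]
[[0.01, -0.01, 1.0], [-0.87, 0.35, -0.28], 0.7]
[[0.01, -0.01, 1.0], [-0.81, 0.46, -0.28], 0.7]
[[0.01, -0.01, 1.0], [-0.74, 0.57, -0.28], 0.7]
[[0.01, -0.01, 1.0], [-0.65, 0.67, -0.28], 0.7]
[[0.01, -0.01, 1.0], [-0.55, 0.75, -0.28], 0.7]
[[0.01, -0.01, 1.0], [-0.44, 0.82, -0.28], 0.7]
[[0.01, -0.01, 0.97], [-0.33, 0.88, -0.28], 0.7]
```

The hook is back on the mat, with its handle at y 262–382 and x about 423. The red cap is now at top pixel (303.9,221.2), about (517,-117). Going above it, turned 64° so the fingers clear the white bottle.

Request:
move_arm([
  [[0,0,1],[-0.91,0.2,-0.28],0.7],
  [[0,0,1],[-0.87,0.33,-0.28],0.7],
  [[0,0,1],[-0.81,0.45,-0.28],0.7],
  [[0,0,1],[-0.74,0.56,-0.28],0.7],
  [[0,0,1],[-0.65,0.66,-0.28],0.7],
  [[0,0,1],[-0.55,0.75,-0.28],0.7],
  [[0,0,1],[-0.44,0.82,-0.28],0.7],
  [[0,0,0.97],[-0.33,0.85,-0.28],0.7],
])

```text
t: 19.1
tool_pos: [513.1, -1.9, 194.2]
eef_rot: [3.037, 0.805, 0.001]
contact_force: [1.1, 1.2, -0.2]
gripper_width: 0.699
finger_force: 0.0
```

```bash
python3 -c "
from h import *
plan([(517.5,-117,200)],30,step=30,g=0.7)"
```

```text
t 19.1 at [513.1  -1.9 194.2] yaw 29.68 w 0.699 F [ 1.1  1.2 -0.2]
--
[[0.0, -0.01, -0.04], [-0.33, 0.64, -0.04], 0.7]
[[0.0, 0.0, 0.0], [-0.34, 0.64, -0.04], 0.7]
[[0.0, 0.0, 0.0], [-0.34, 0.64, -0.04], 0.7]
[[0.0, 0.0, 0.0], [-0.34, 0.64, -0.04], 0.7]
```

Request:
move_arm([
  [[0,0,0],[-0.3,0.6,0],0.7],
  [[0,0,0],[-0.35,0.7,0],0.7],
  [[0,0,0],[-0.35,0.65,0],0.7],
  [[0,0,0],[-0.25,0.45,0],0.7],
  [[0,0,0],[-0.1,0.16,0],0.7],
  [[0,0,0],[0,0,0],0.7],
  [[0,0,0],[0,0,0],0.7],
  [[0,0,0],[0,0,0],0.7],
])

```text
t: 19.9
tool_pos: [517.4, -114.9, 193.1]
eef_rot: [-3.034, -0.815, -0.0]
contact_force: [0.8, 0.1, 0.5]
gripper_width: 0.693
finger_force: 0.0
```

Run:
```python
from h import *
im,c=grab("wrist","w5.png")
H,S,V=cv2.split(cv2.cvtColor(im,cv2.COLOR_BGR2HSV))
m=(((H<8)|(H>172))&(S>150)&(V>60)).astype(np.uint8)
n,l,st,ce=cv2.connectedComponentsWithStats(m)
for i in range(1,n):
    if st[i,4]>100: print(st[i].tolist(),ce[i].round(1),ray(c,ce[i],162).round(1))
plan([(517.5,-117,112)],30,step=15,g=.7)
```

```text
[266, 195, 48, 53, 1979] [289.3 221.7] [ 518.  -117.3  162. ]
t 19.95 at [ 517.4 -115.   193.1] yaw 30.09 w 0.701 F [ 0.2 -0.7  0.1]
--
[[0.0, 0.0, 0.01], [0.0, 0.01, 0.34], 0.7]
[[0.0, 0.0, 0.0], [0.0, 0.01, 0.34], 0.7]
[[0.0, 0.0, 0.0], [0.0, 0.01, 0.34], 0.7]
[[0.0, 0.0, 0.0], [0.0, 0.01, 0.34], 0.7]
[[0.0, 0.0, 0.0], [0.0, 0.01, 0.34], 0.7]
[[0.0, 0.0, 0.0], [0.0, 0.01, 0.34], 0.7]
```

View pics/w5.png

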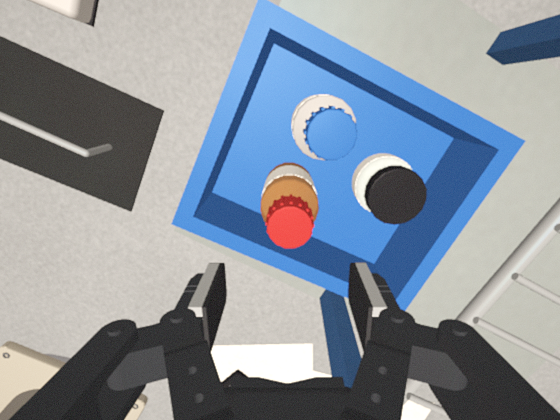

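The wrist view shows the red cap at (289,222), between the fingers and at (518,-117) in world. The white bottle (325,128), jar (395,190) and tote are all upright. Descending and gripping.

Request:
move_arm([
  [[0,0,0],[0,0.06,0.2],0.7],
  [[0,0,0],[0,0,0.4],0.7],
  [[0,0,0],[0,0,0.4],0.7],
  [[0,0,0],[0,0,0.4],0.7],
  [[0,0,0],[0,0,0.35],0.7],
  [[0,0,0],[0,0,0.2],0.7],
  [[0,0,0],[0,0,0.08],0.7],
  [[0,0,0],[0,0,0],0.7],
])

```text
t: 20.75
tool_pos: [518.3, -118.1, 111.4]
eef_rot: [-3.034, -0.813, 0.001]
contact_force: [0.3, 0.4, 0.3]
gripper_width: 0.698
finger_force: 0.0
```

Request:
move_arm([
  [[0,0,0],[0,0,0],0.6],
  [[0,0,0],[0,0,0],0.5],
  [[0,0,0],[0,0,0],0.4],
  [[0,0,0],[0,0,0],0.3],
  [[0,0,0],[0,0,0],0],
  [[0,0,0],[0,0,0],0],
  [[0,0,0],[0,0,0],0],
  [[0,0,0],[0,0,0],0],
])

```text
t: 21.55
tool_pos: [519.1, -118.1, 112.8]
eef_rot: [3.034, 0.814, 0.002]
contact_force: [-1.3, 1.8, 5.7]
gripper_width: 0.353
finger_force: 59.1
```

Request:
move_arm([
  [[0,0,0],[0,0,-0.1],0],
  [[0,0,0],[0,0,-0.3],0],
  [[0,0,0],[0,0,-0.5],0],
  [[0,0,0],[0,0,-0.5],0],
  [[0,0,0],[0,0,-0.5],0],
  [[0,0,0],[0,0,-0.4],0],
  [[0,0,0],[0,0,-0.2],0],
  [[0,0,0],[0,0,0],0],
])

```text
t: 22.35
tool_pos: [519.3, -118.4, 213.3]
eef_rot: [3.033, 0.813, 0.003]
contact_force: [0.8, -0.8, -1.9]
gripper_width: 0.35
finger_force: 59.4
```

```bash
python3 -c "
from h import *
plan([(609,209,205)],30,step=26,g=0)
im,c=grab('top');H,S,V=cv2.split(cv2.cvtColor(im,cv2.COLOR_BGR2HSV))
x=cv2.findContours(cv2.inRange(im[175:228,196:240],(110,90,80),(190,170,150)),cv2.RETR_EXTERNAL,cv2.CHAIN_APPROX_NONE)[0]
x=max(x,key=cv2.contourArea); (u,v),r=cv2.minEnclosingCircle(x); print(u+196,v+175,r,ray(c,(u+196,v+175),42))"
```

```text
t 22.35 at [ 519.3 -118.4  213.3] yaw 30.02 w 0.35 F [ 0.8 -0.8 -1.9]
--
[[0.01, -0.01, 0.0], [0.43, -0.43, 0.01], 0]
[[0.0, 0.0, 0.0], [0.43, -0.43, 0.01], 0]
[[0.0, 0.0, 0.0], [0.43, -0.43, 0.01], 0]
[[0.0, 0.0, 0.0], [0.43, -0.43, 0.01], 0]
[[0.0, 0.0, 0.0], [0.43, -0.43, 0.01], 0]
[[0.0, 0.0, 0.0], [0.43, -0.43, 0.01], 0]
[[0.0, 0.0, 0.0], [0.43, -0.43, 0.01], 0]
[[0.0, 0.0, 0.0], [0.43, -0.43, 0.01], 0]
--
[[0.0, 0.0, 0.0], [0.43, -0.43, 0.01], 0]
[[0.0, 0.0, 0.0], [0.43, -0.43, 0.01], 0]
[[0.0, 0.0, 0.0], [0.43, -0.43, 0.01], 0]
[[0.0, 0.0, 0.0], [0.43, -0.43, 0.01], 0]
[[0.0, 0.0, 0.0], [0.43, -0.43, 0.01], 0]
[[0.0, 0.0, 0.0], [0.43, -0.43, 0.01], 0]
212.59278297424316 200.0670108795166 15.93505859375 [608.89787549 211.58079447  42.        ]
```

Request:
move_arm([
  [[0,0,0],[0.15,-0.15,0],0],
  [[0,0,0],[0.3,-0.3,0],0],
  [[0,0,0],[0.45,-0.45,0],0],
  [[0,0,0],[0.5,-0.5,0],0],
  [[0,0,0],[0.5,-0.5,0],0],
  [[0,0,0],[0.5,-0.5,0],0],
  [[0,0,0],[0.5,-0.5,0],0],
  [[0,0,0],[0.5,-0.5,0],0],
])

```text
t: 23.2
tool_pos: [567.6, 69.5, 210.3]
eef_rot: [-3.034, -0.814, 0.003]
contact_force: [0.8, 0.0, -2.1]
gripper_width: 0.349
finger_force: 59.4
```

Request:
move_arm([
  [[0,0,0],[0.5,-0.5,0],0],
  [[0,0,0],[0.5,-0.5,0],0],
  [[0,0,0],[0.5,-0.5,0],0],
  [[0,0,0],[0.45,-0.45,0],0],
  [[0,0,0],[0.35,-0.35,0],0],
  [[0,0,0],[0.2,-0.2,0],0],
  [[0,0,0],[0.1,-0.1,0],0],
  [[0,0,0],[0,0,0],0],
])

```text
t: 24.0
tool_pos: [605.9, 210.1, 211.0]
eef_rot: [3.034, 0.814, -0.002]
contact_force: [-0.3, -0.2, -1.0]
gripper_width: 0.354
finger_force: 59.5
```

```bash
python3 -c "
from h import *
plan([(609,210,110)],30,step=16,g=0)"
```

```text
t 24.0 at [605.9 210.1 211. ] yaw 30.05 w 0.354 F [-0.3 -0.2 -1. ]
--
[[0.0, 0.01, 0.01], [0.01, 0.01, 0.36], 0]
[[0.0, 0.0, 0.0], [0.01, 0.01, 0.36], 0]
[[0.0, 0.0, 0.0], [0.01, 0.01, 0.36], 0]
[[0.0, 0.0, 0.0], [0.01, 0.01, 0.36], 0]
[[0.0, 0.0, 0.0], [0.01, 0.01, 0.36], 0]
[[0.0, 0.0, 0.0], [0.01, 0.01, 0.36], 0]
[[0.0, 0.0, 0.0], [0.01, 0.01, 0.36], 0]
```

Down to about z 107, then small steps until the pan is felt.

Request:
move_arm([
  [[0,0,0],[0.05,0.05,0.2],0],
  [[0,0,0],[0,0,0.4],0],
  [[0,0,0],[0,0,0.5],0],
  [[0,0,0],[0,0,0.5],0],
  [[0,0,0],[0,0,0.5],0],
  [[0,0,0],[0,0,0.3],0],
  [[0,0,0],[0,0,0.15],0],
  [[0,0,0],[0,0,0.05],0],
])

```text
t: 24.8
tool_pos: [608.5, 208.5, 106.8]
eef_rot: [-3.035, -0.813, 0.002]
contact_force: [-0.5, 0.0, -1.3]
gripper_width: 0.349
finger_force: 59.5
```

Request:
move_arm([
  [[0,0,0],[0,0,0.03],0],
  [[0,0,0],[0,0,0.03],0],
  [[0,0,0],[0,0,0.03],0],
  [[0,0,0],[0,0,0.02],0],
  [[0,0,0],[0,0,0],0],
  [[0,0,0],[0,0,0],0],
  [[0,0,0],[0,0,0],0],
  [[0,0,0],[0,0,0],0],
])

```text
t: 25.6
tool_pos: [609.0, 209.0, 103.5]
eef_rot: [3.034, 0.814, 0.0]
contact_force: [1.0, -1.0, -1.7]
gripper_width: 0.348
finger_force: 59.5
```

```bash
python3 -c "
from h import *
for i in range(3): grab('top'); s=monitor.get_state(); print(s['tool_pos'].round(1),s['contact_force'].round(2))"
```

```text
[609.  209.  103.4] [ 0.41 -0.05 -0.78]
[609.  209.  103.4] [-0.18  0.7  -2.55]
[609.  209.  103.4] [-0.58  0.1  -0.64]
```

Request:
move_arm([
  [[0,0,0],[0,0,0.03],0],
  [[0,0,0],[0,0,0.03],0],
  [[0,0,0],[0,0,0.02],0],
  [[0,0,0],[0,0,0],0],
  [[0,0,0],[0,0,0],0],
  [[0,0,0],[0,0,0],0],
  [[0,0,0],[0,0,0],0],
  [[0,0,0],[0,0,0],0],
])

```text
t: 26.55
tool_pos: [609.4, 209.2, 100.9]
eef_rot: [-3.034, -0.814, -0.002]
contact_force: [-0.9, 1.2, 6.0]
gripper_width: 0.347
finger_force: 60.1
```

```bash
python3 -c "
from h import *
for i in range(3): grab('top'); s=monitor.get_state(); print(s['tool_pos'].round(1),s['contact_force'].round(2))"
```

```text
[609.3 209.2 100.8] [-1.27  0.86  5.47]
[609.3 209.2 100.8] [-1.12  1.21  5.48]
[609.3 209.2 100.8] [-2.38  0.45  5.49]
```

Contact with the pan (+5.5 N). Releasing and raising.

Request:
move_arm([
  [[0,0,0],[0,0,0],0.4],
  [[0,0,0],[0,0,0],0.5],
  [[0,0,0],[0,0,0],0.6],
  [[0,0,0],[0,0,0],0.75],
  [[0,0,0],[0,0,0],0.8],
  [[0,0,0],[0,0,0],0.8],
  [[0,0,0],[0,0,-0.2],0.8],
  [[0,0,0],[0,0,-0.5],0.8],
])

```text
t: 27.5
tool_pos: [607.4, 208.6, 126.5]
eef_rot: [-3.034, -0.813, 0.007]
contact_force: [-0.0, 0.9, -0.3]
gripper_width: 0.8
finger_force: 0.0
```

Request:
move_arm([
  [[0,0,0],[0,0,-0.8],0.8],
  [[0,0,0],[0,0,-0.9],0.8],
  [[0,0,0],[0,0,-0.9],0.8],
  [[0,0,0],[0,0,-0.9],0.8],
  [[0,0,0],[-0.5,0,-0.5],0.8],
  [[0,0,0],[-0.9,0,0],0.8],
  [[0,0,0],[-0.9,0,0],0.8],
  [[0,0,0],[-0.4,0,0],0.8],
])

```text
t: 28.3
tool_pos: [513.8, 154.0, 289.5]
eef_rot: [3.034, 0.813, 0.002]
contact_force: [-0.1, -0.5, 0.2]
gripper_width: 0.797
finger_force: 0.0
```

```bash
python3 - <<'E'
from h import *
im,c=grab("scene"); print(monitor.get_state()["t"])
cv2.imwrite("pics/f.png",cv2.resize(im[110:310,80:400],None,fx=2.45,fy=2.45,interpolation=cv2.INTER_CUBIC))
E
python3 lip.py | grep -E "^(19|20|22|23)"
```

```text
28.35
191 278 [628.5, -27.3] in -4.4
194 278 [617.7, -27.3] in -4.6
197 279 [607.0, -30.8] in -1.2
200 279 [596.3, -30.8] in -1.4
203 279 [585.6, -30.8] in -1.5
206 279 [574.9, -30.8] in -1.7
209 280 [564.3, -34.3] in 1.6
221 281 [521.9, -37.8] in 4.5
224 281 [511.4, -37.7] in 4.3
227 281 [500.8, -37.7] in 4.1
230 281 [490.3, -37.7] in 3.9
233 282 [479.8, -41.2] in 7.3
236 282 [469.3, -41.2] in 7.1
239 282 [458.9, -41.1] in 6.9
```

View pics/f.png

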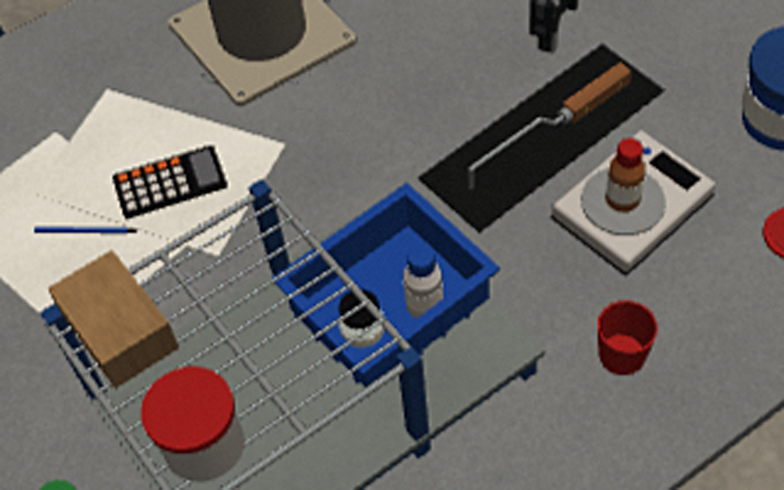

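The final picture shows the amber bottle upright on the pan (625,190) and the hook on the mat (tip 472,185; handle 597,92). The tote is level with the deck edge, with the white bottle (423,280) and jar (360,315) standing in it, and the cup and tub are in place. Handing in.

```bash
python3 -c "
from h import *
print(ctrl.close_job())"
```

```text
the job is handed in; nothing more can be done
None
```

The job is handed in, and the last pictures show everything done: the tote's lip is within about 8 mm of the deck's front edge, the hook is back on the mat, and the amber bottle stands upright on the balance pan; the hand-in gave no verdict. The first grasp of the hook closed on air, because the fingertips sit about 25 to 30 mm short of the reported TCP, and the second attempt, about 25 mm lower, held.

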